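# Extend the telescopic probe stand and lock it

## Task

The telescopic probe stand is pushed together for storage. Turn its grip bar anticlockwise to unlock the sliding section, draw the section up to its working length, where you feel the stop inside the black collar, and turn it back clockwise so that it locks there and stays up when you let go. Do it gently: never force the lock pin.

Things in the scene. Friction and masses are not known exactly. Their poses are not given: they have to be found in the camera images.
- stand: Fixed probe stand: grey base plate 120 x 120 x 18 mm, upright slotted aluminium tube 54 mm across, and on it a ribbed black collar, 76 mm across, from 80 to 146 mm above the bench. Origin: centre of the base plate's underside, z up on the tube's axis. The slot with the lock pin looks to the stand's -x and -y sides. To the right behind it (-y) stands a solid lidded water bath, 0.3 m high
- grip_bar (a point): Centre of the grey grip bar on top of the sliding section, on the tube's axis, 185 mm above the bench when pushed together. The bar is 62 mm long along this x axis, 14 mm wide (y), 26 mm high; below it a neck 13 mm thick and, from 30 mm below this point, the 20 mm stem. Past its +x end, 70 mm from the axis, hangs a thin probe, from 28 mm above to 99 mm below this point. All that slides weighs 0.4 to 0.5 kg
- section_lift (a joint): How far the section is drawn out, m; 0 pushed together. 1.5 N of friction; unlocked it sinks by its weight. The ledge in the collar that carries the lock pin lies at 0.044 to 0.076, different each time and out of sight, so it must be felt: drawn up unlocked, the section meets a firm stop 4 mm above the ledge height. The pin must be 1 to 3 mm above the ledge to turn in over it
- section_turn (a joint): Turn of the section about the upright axis, rad, growing anticlockwise from above; 0 when the bar's x axis lies along the stand's. Locked: -0.1 to 0.15 (hard end at -0.16). Unlocked: 0.80 to 0.95 (hard end at 1.02). Friction 0.06 N m. Pushed together and locked, the pin has 6 mm of upward play; between the two lengths a solid wall keeps the pin from turning back
- lock_pin: Steel pin, 8 mm thick, standing 30 mm out of the section toward the bar's -x side; it bears on the slot's edges, the ledge and the stops, about 23 mm from the axis. Origin on the tube's axis, 45 mm above the bench when pushed together, 140 mm below the grip bar's centre. More than 25 N on it is forcing it
There are look-alikes about, which are no part of the job. Several things have the shape of the stand; the one meant has the colours described above.

How it is judged:
By the outcome, as a careful person would: the job done as asked, in the order asked, and still so for the second after the job is handed in, with the robot touching nothing.
It also fails if it takes over 59 s, if anything falls off the work surface, if the arm or the gripper's body presses on something with over 40 N, if the wrist force passes 120 N, or if a joint passes its speed limit or range.

## Robot

A 7-joint arm with a two-finger parallel gripper is mounted at the origin on a cart in front of the work surface, level with it; the furniture and walls round the work are solid. World frame = base frame: x ahead of the robot, y to its left, z up, the work surface at z = 0. Lengths are in m, angles in rad, forces in N, time in s.
With the tool pointing down it reaches from about 0.35 to 0.9 m from the base axis. Payload 19.9 kg.
Tool frame: the origin (TCP) lies where the fingers leave the gripper's body, on its centre line; the fingertips stand 73 mm ahead of it and the grasp point (between the pads) lies 54 mm ahead of it; z points along the fingers, y is the line along which they close (so a half turn about z gives the same grasp; the last joint's range is limited). The gripper opens to 85 mm and grips with 20 to 120 N. Pads are 22 mm wide; open, the fingers measure 114 mm over their backs; the gripper's body (76 mm by 85 mm) begins 54 mm behind the grasp point. The pads swing forward as they close: fully open they stand 13 mm farther back than shut.
Start: joints at [-0.042, 0.417, -0.01, 1.614, 0.005, 1.111, -0.053], TCP at [0.625, 0, 0.304] pointing down, gripper open.
Joint ranges: [-2.81, 2.81], [-0.39, 2.02], [-1.27, 1.25], [0.06, 2.57], [-1.19, 4.33], [0.19, 2], [-2.82, 2.82]. Speed limits (rad/s): [1.89, 1.89, 2.39, 2.39, 3.01, 3.01, 3.01].

## Interface

Orientations are given as a rotation vector (axis times angle).
In Python, from workcell import sensors, eyes, job gives the robot as it stands. The module is installed in compiled form; this text tells all that it offers.
- The arm moves only by the tool send_rows, never from a script. Its argument "motion" is a list of rows, each a list of 3 entries, a list of its own where there are three numbers: the turn, a rotation vector about the tool's x, y, z normalised to -1 to 1, where 1 is 45 degrees, then the shift along the tool's x, y, z normalised to -1 to 1, where 1 is 1 m, then the opening, from -1 (shut) to 1 (fully open). In form: [[[rx, ry, rz], [dx, dy, dz], hand], ...]. A call has 1 to 20 rows; each row is the pose to reach, as a shift and turn from the pose commanded when the call began, along the tool's axes at that moment; what a row does not reach only later rows make up. A row lasts 1/12 s, in which the tool goes at most 41.7 mm and 7.16 degrees, less where a joint would pass 70% of its speed; a pose out of reach is approached as far as the arm can. A call with a number of a shift or a turn outside -1 to 1 is refused whole. A call with a gripper value outside its range is refused whole. The fingers move at their own pace and stop on an object; "squeeze" is the grip in N (left out, the last holds). Time passes only in rows, so rows that repeat a pose let the fingers close. It gives the time, the measured TCP pose, the force, the opening and the grip force at its end, in the units of the state.
- sensors.state(): the state, without advancing time (a new reading comes with each control period).
- eyes.capture(name): name is "scene" or "side" or "wrist"; returns the picture (384x512x3 uint8, red, green, blue); there is no depth.
- eyes.get_calibration(name): a dict with "mtx" (3x3 intrinsics, pixels), "T" (4x4, takes a point from camera to world coordinates); the wrist camera has in their place "T_tool_cam" (4x4, takes a point from camera to tool coordinates, whose origin is the TCP and whose axes are the flange's). Camera axes: x right, y down, z forward; pixel columns grow to the right and rows downward; lengths in m; the calibration is good to about 2 mm. A picture is of the moment at which its call begins: read the wrist's pose just before it. get_calibration takes no time and is no camera call.
- job.sign_off(): hands the job in; it is judged then, once.
The state is a dict: "t": time; "joints": joint angles; "joint_velocities": joint speeds; "joint_torque": joint torques, N m; "eef_pos": TCP position; "tool_rot": TCP orientation; "contact_force": force on the tool from outside, world axes, zero at the start; "wrist_torque": the same for the moment, N m; "width": finger opening in m; "grip_force": force on a finger pad.
Only numpy, scipy, OpenCV 4.12 (cv2) and the standard library are available. Lean on these libraries where they do the work, as an engineer would, in place of code of your own. Each camera call takes 0.05 s, during which the arm holds its last target. There are 200 camera calls.

## Working session

There is one attempt and no reset: what is moved stays moved. The work goes in short steps, Python scripts to look and compute and a tool call to move; the robot and the scene stay as the last step left them, time stands still between calls to the robot, and variables do not carry over. Pictures are saved under pics/ and viewed, at most 10 in all, crops included, and the job is handed in when it is done.

Besides the shell and the picture viewer there is one more tool, called after "Emit:" by a JSON object that holds its "fn" and its "kwargs", one argument or row to a line. send_rows: Moves the arm, as the interface text tells. Its arguments: {"type":"object","properties":{"motion":{"type":"array"},"squeeze":{"type":"number"}},"required":["motion"]}

```bash
mkdir -p pics
cat > h.py <<'E'
import numpy as np, cv2
from workcell import sensors, eyes, job
def snap(n,f):
    im=eyes.capture(n); cv2.imwrite(f'pics/{f}.png',im[:,:,::-1]); return im
E
python3 - <<'E'
from h import *
s=sensors.state();print(s)
a=snap('scene','scene');b=snap('side','side');w=snap('wrist','wrist')
for n in('scene','side','wrist'):print(n,eyes.get_calibration(n))
E
```

```text
{'t': 0.0, 'joints': array([-0.0414854 ,  0.41796078, -0.01029687,  1.61416829,  0.00469676,
        1.11068739, -0.05300393]), 'joint_velocities': array([-6.57569117e-05,  1.47904766e-03, -8.29430491e-04, -1.01793896e-04,
       -5.80672210e-04,  2.77524502e-04,  3.33315807e-04]), 'joint_torque': array([ 3.43503270e-04, -8.64444852e+01,  6.79280274e-01, -4.34903777e+01,
        1.92400004e-02,  7.37222959e-03,  1.31192037e-04]), 'eef_pos': array([ 6.24745904e-01, -1.57132997e-05,  3.03270952e-01]), 'tool_rot': array([-2.22090711e+00, -2.22086856e+00,  1.42872990e-03]), 'contact_force': array([ 0.13815955, -0.05239172,  0.07999295]), 'wrist_torque': array([-0.04327677, -0.0074139 , -0.01135876]), 'grip_force': 0.0, 'width': 0.08513304509616905}
scene {'mtx': array([[406.93714581,   0.        , 252.01601362],
       [  0.        , 406.93714581, 192.20443069],
       [  0.        ,   0.        ,   1.        ]]), 'T': array([[ 0.01857375, -0.52794598,  0.84907482, -0.14173841],
       [-0.99974017, -0.02103013,  0.00879328,  0.343008  ],
       [ 0.01321378, -0.84901754, -0.52819941,  0
[... 318 characters left out ...]
0.22679481,  0.53868252, -0.81140943,  1.02550068],
       [-0.02503508, -0.83606747, -0.54805513,  0.59676027],
       [ 0.        ,  0.        ,  0.        ,  1.        ]])}
wrist {'mtx': array([[304.25770484,   0.        , 256.78650897],
       [  0.        , 304.25770484, 192.64679896],
       [  0.        ,   0.        ,   1.        ]]), 'T_tool_cam': array([[ 7.73467599e-04, -9.61133045e-01, -2.76084538e-01,
         6.95430763e-02],
       [ 9.99999664e-01,  8.18650124e-04, -4.84067203e-05,
         1.25297167e-03],
       [ 2.72541940e-04, -2.76084408e-01,  9.61133355e-01,
        -7.04551741e-02],
       [ 0.00000000e+00,  0.00000000e+00,  0.00000000e+00,
         1.00000000e+00]])}
```

View pics/scene.png

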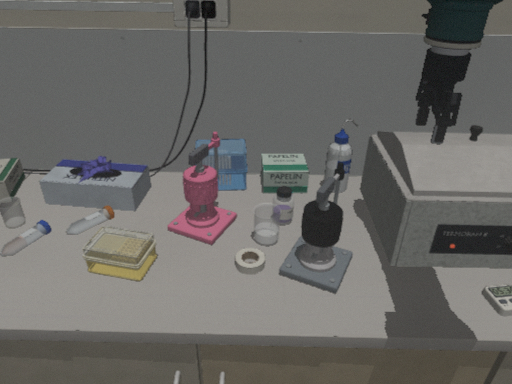

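View pics/side.png

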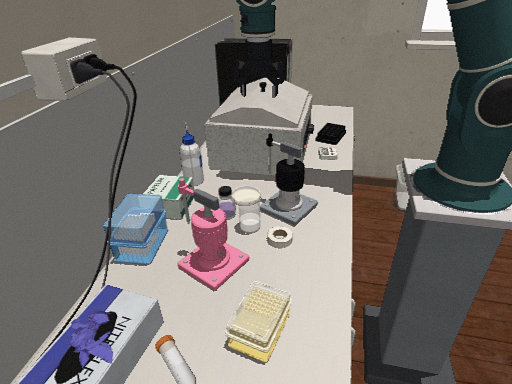

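Two things have the stand's shape. The pink stand at scene (202,195) / side (211,240) is a look-alike. The one with grey base and black collar at scene (321,225) / side (290,185) matches the description. Next is a close crop.

Run:
```python
import cv2,numpy as np
a=cv2.imread('pics/scene.png')[155:295,270:365];b=cv2.imread('pics/side.png')[125:230,250:330]
a=cv2.resize(a,None,fx=4,fy=4,interpolation=2);b=cv2.resize(b,None,fx=5,fy=5,interpolation=2)
c=np.zeros((560,785,3),np.uint8);c[:560,:380]=a[:560,:380];c[:525,385:785]=b
cv2.imwrite('pics/crop.png',c)
```

```text
(no output)
```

View pics/crop.png

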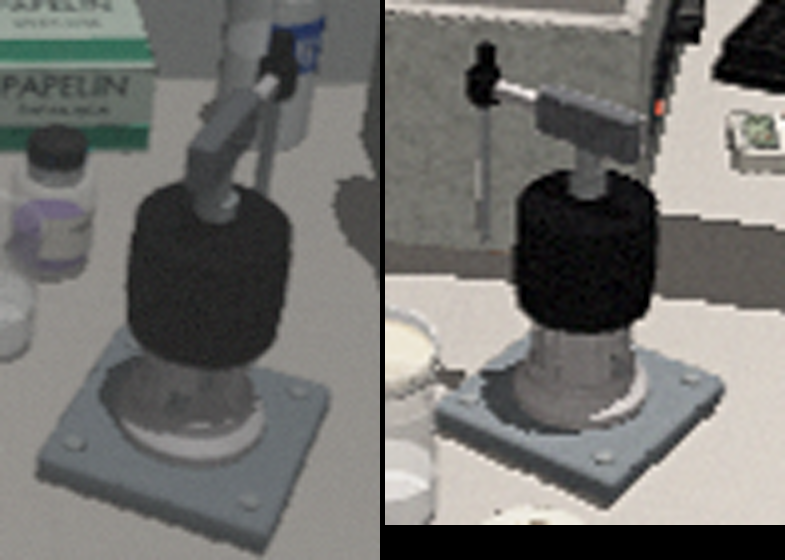

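```bash
cat >> h.py <<'E'
def ray(n,p):
    c=eyes.get_calibration(n);d=c['T'][:3,:3]@np.linalg.inv(c['mtx'])@[p[0],p[1],1];return c['T'][:3,3],d/np.linalg.norm(d)
def plane(n,p,z):
    o,d=ray(n,p);return o+d*(z-o[2])/d[2]
def tri(p,q,n='scene',m='side'):
    (a,u),(b,v)=ray(n,p),ray(m,q)
    s=np.linalg.lstsq(np.c_[u,-v],b-a,rcond=None)[0];x,y=a+u*s[0],b+v*s[1];return (x+y)/2,np.linalg.norm(x-y)
def proj(n,P):
    c=eyes.get_calibration(n);T=np.linalg.inv(c['T']);q=c['mtx']@(T[:3,:3]@P+T[:3,3]);return q[:2]/q[2]
E
cat > m.py <<'E'
from h import *
np.set_printoptions(precision=4,suppress=True)
S=lambda x,y:(x/4+270,y/4+155)
D=lambda x,y:((x-385)/5+250,y/5+125)
for n,f,pp in(('scene',S,[(41,460),(263,538),(329,389)]),('side',D,[(437,408),(605,498),(722,380)])):
    P=[plane(n,f(*p),.018) for p in pp];c=(P[0]+P[2])/2
    print(n,P,'c',c,'edges',[np.linalg.norm(P[i]-P[1]) for i in(0,2)],[np.degrees(np.arctan2(*(P[i]-P[1])[1::-1])) for i in(0,2)])
print('bar',tri(S(222,140),D(590,127)))
print('probe ball',tri(S(281,68),D(483,78)))
print('bar far top L?',tri(S(238,90),D(540,92)),'near end bottom',tri(S(206,182),D(636,162)))
print('collar bot', )
E
python3 m.py
```

```text
scene [array([0.4597, 0.2912, 0.018 ]), array([0.4103, 0.1896, 0.018 ]), array([0.5185, 0.1383, 0.018 ])] c [0.4891 0.2147 0.018 ] edges [np.float64(0.11294713410997942), np.float64(0.11975683986233468)] [np.float64(64.06781081904477), np.float64(-25.37592668076701)]
side [array([0.5687, 0.2502, 0.018 ]), array([0.4669, 0.3103, 0.018 ]), array([0.417, 0.193, 0.018])] c [0.4928 0.2216 0.018 ] edges [np.float64(0.11818324237193477), np.float64(0.1275029325519603)] [np.float64(-30.59622718306796), np.float64(-113.07904843607088)]
bar (array([0.4939, 0.2158, 0.1826]), np.float64(0.002534919336712361))
probe ball (array([0.5566, 0.1788, 0.1869]), np.float64(0.0013701628184754617))
bar far top L? (array([0.5214, 0.2056, 0.1943]), np.float64(0.0009859664175398786)) near end bottom (array([0.4696, 0.2262, 0.1727]), np.float64(0.007267836878515602))
collar bot
```

Run:
```python
from h import *
print([plane('scene',p,0).round(3) for p in((398,257),(510,257))],[plane('scene',p,.25).round(3) for p in((372,135),(390,185))],[plane('side',p,0).round(3) for p in((210,170),(295,177))])
```

```text
[array([0.528, 0.037, 0.   ]), array([ 0.536, -0.205,  0.   ])] [array([0.595, 0.118, 0.25 ]), array([0.405, 0.135, 0.25 ])] [array([0.786, 0.054, 0.   ]), array([0.499, 0.046, 0.   ])]
```

Emit:
{"fn": "send_rows", "kwargs": {
  "motion": [
    [[0,0,0],[0,0,-0.035],1],
    [[0,0,0],[0,0,-0.07],1],
    [[0,0,0.15],[0.04,-0.02,-0.08],1],
    [[0,0,0],[0.08,-0.05,-0.08],1],
    [[0,0,0],[0.12,-0.08,-0.08],1],
    [[0,0,0],[0.16,-0.1,-0.08],1],
    [[0,0,0],[0.19,-0.13,-0.08],1],
    [[0,0,0],[0.216,-0.13,-0.08],1],
    [[0,0,0],[0.216,-0.13,-0.08],1],
    [[0,0,0],[0.216,-0.13,-0.08],1]
  ]
}}

```text
t: 0.98
eef_pos: [0.4936, 0.2189, 0.3839]
tool_rot: [-2.215, -2.226, -0.0]
contact_force: [0.3, -1.1, 0.4]
width: 0.0854
grip_force: 0.0
```

Run:
```python
from h import *
s=sensors.state();print(s['eef_pos'],s['tool_rot'],s['joints'])
w=snap('wrist','w1');c=w[70:330,120:400];cv2.imwrite('pics/w1c.png',cv2.resize(c,None,fx=2.3,fy=2.3,interpolation=2)[:,:,::-1])
```

```text
[0.49361392 0.21887728 0.38390446] [-2.21546793e+00 -2.22645643e+00 -3.44072973e-04] [-0.34761739  0.20129906 -0.14703727  1.72189111  0.03044194  1.2206521
 -0.49722438]
```

View pics/w1c.png

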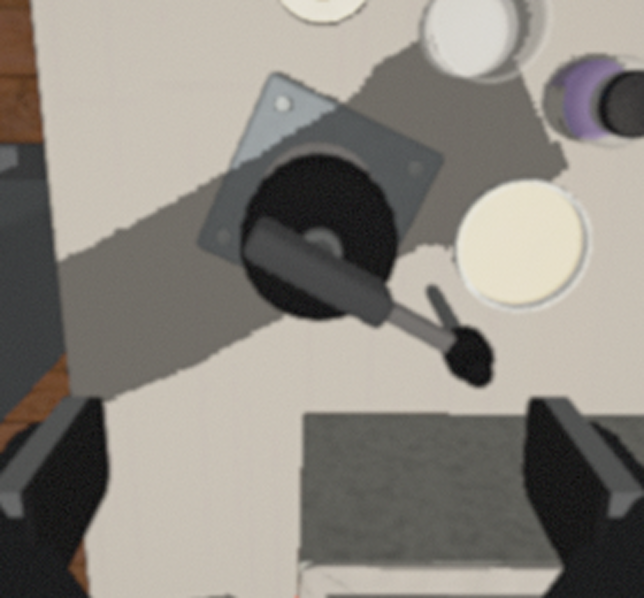

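The wrist crop shows the grey bar from (252,238) to (387,308), probe ball at (468,355), and the black collar centred at (319,236) on the grey plate. It is the right stand. The plate corners are (275,73), (441,155) and (200,243).

```bash
cat >> h.py <<'E'
from scipy.spatial.transform import Rotation as R
def wT(pos,rv):
    T=np.eye(4);T[:3,:3]=R.from_rotvec(rv).as_matrix();T[:3,3]=pos;return T@eyes.get_calibration('wrist')['T_tool_cam']
E
python3 - <<'E'
from h import *
np.set_printoptions(precision=4,suppress=True)
T=wT([0.49361392,0.21887728,0.38390446],[-2.21546793,-2.22645643,-3.44e-4]);K=eyes.get_calibration('wrist')['mtx']
def wr(x,y):
    d=T[:3,:3]@np.linalg.solve(K,[x/2.3+120,y/2.3+70,1]);return T[:3,3],d/np.linalg.norm(d)
def pl(x,y,z):
    o,d=wr(x,y);return o+d*(z-o[2])/d[2]
def tr(w,r):
    (a,u),(b,v)=wr(*w),r;s=np.linalg.lstsq(np.c_[u,-v],b-a,rcond=None)[0];x,y=a+u*s[0],b+v*s[1];return (x+y)/2,np.linalg.norm(x-y)
ang=lambda v:np.degrees(np.arctan2(v[1],v[0]))
c=pl(320,272,.185);e1,e2=pl(252,238,.185),pl(387,308,.185);p=pl(468,353,.19)
print('bar',c,(e1+e2)/2,np.linalg.norm(e1-e2),ang(e2-e1),ang(p-c),np.linalg.norm((p-c)[:2]))
A,B,C=[pl(*q,.018) for q in((275,73),(441,155),(200,243))]
print('plate',(B+C)/2,np.linalg.norm(B-A),np.linalg.norm(C-A),ang(B-A),ang(A-C))
print('collar',pl(319,236,.146))
S=lambda x,y:ray('scene',(x/4+270,y/4+155)); D=lambda x,y:ray('side',((x-385)/5+250,y/5+125))
print('tri bar scene',tr((320,272),S(222,140)),'side',tr((320,272),D(590,127)))
print('ball',tr((468,355),S(281,68)),tr((468,355),D(483,78)))
E
```

```text
bar [0.497  0.2154 0.185 ] [0.4971 0.2148 0.185 ] 0.061204727178760986 -27.893577418111455 -28.21330204494759 0.06822707847445275
plate [0.4971 0.2171 0.018 ] 0.11255647043513975 0.11520211667958767 -25.165951407620017 64.8720441971089
collar [0.4967 0.2216 0.146 ]
tri bar scene (array([0.497 , 0.2147, 0.1822]), np.float64(0.00023307205516812007)) side (array([0.4954, 0.2138, 0.1801]), np.float64(0.003281324741072555))
ball (array([0.5581, 0.1795, 0.1864]), np.float64(0.0024692262876662196)) (array([0.5568, 0.1812, 0.1875]), np.float64(0.0018212735312721662))
```

Emit:
{"fn": "send_rows", "kwargs": {
  "motion": [
    [[0,0,-0.159],[0,0.003,0.01],1],
    [[0,0,-0.318],[-0.003,0.003,0.02],1],
    [[0,0,-0.477],[-0.003,0.003,0.03],1],
    [[0,0,-0.636],[-0.003,0.003,0.04],1],
    [[0,0,-0.795],[-0.003,0.003,0.055],1],
    [[0,0,-0.954],[-0.003,0.003,0.07],1],
    [[0,0,-1],[-0.003,0.003,0.08],1],
    [[0,0,-1],[-0.003,0.003,0.08],1]
  ]
}}

```text
t: 1.7
eef_pos: [0.498, 0.2113, 0.3017]
tool_rot: [-1.201, -2.9, 0.004]
contact_force: [-0.5, 0.5, -0.3]
width: 0.0851
grip_force: 0.0
```

Emit:
{"fn": "send_rows", "kwargs": {
  "motion": [
    [[0,0,-0.159],[0,0,0],1],
    [[0,0,-0.318],[0,0,0],1],
    [[0,0,-0.37],[0,0,0],1],
    [[0,0,-0.37],[0,0,0],0],
    [[0,0,-0.37],[0,0,0],0],
    [[0,0,-0.37],[0,0,0],0],
    [[0,0,-0.37],[0,0,0],0]
  ]
}}

```text
t: 2.28
eef_pos: [0.4981, 0.2128, 0.3041]
tool_rot: [0.773, 3.045, -0.0]
contact_force: [0.7, -0.3, -0.7]
width: 0.043
grip_force: 0.0
```

Run:
```python
from h import *
s=sensors.state();print(s['eef_pos'],s['tool_rot'],s['joints'],s['contact_force'],s['wrist_torque'],s['width'])
m=R.from_rotvec(s['tool_rot']).as_matrix();print(m.round(4))
w=snap('wrist','w2');c=w[40:350,100:420];cv2.imwrite('pics/w2c.png',cv2.resize(c,None,fx=1.9,fy=1.9,interpolation=2)[:,:,::-1])
T=np.linalg.inv(wT(s['eef_pos'],s['tool_rot']));K=eyes.get_calibration('wrist')['mtx']
def pr(P):
    q=K@(T[:3,:3]@P+T[:3,3]);q=q[:2]/q[2];return (q-[100,40])*1.9
for P in((.497,.2155,.198),(.497,.2155,.185),tuple(s['eef_pos'][:2])+(.185,),tuple(s['eef_pos'][:2])+(.198,)):print(pr(np.array(P)))
```

```text
[0.49813071 0.21278912 0.30405304] [ 7.72818286e-01  3.04489150e+00 -8.14963409e-05] [-0.22657861  0.28136655 -0.27910637  1.81462753  0.08809153  1.057534
  0.53510342] [ 0.72206029 -0.27483236 -0.65035806] [-0.03092701 -0.0012152   0.00103854] 0.042992167323175866
[[-8.790e-01  4.769e-01  1.000e-04]
 [ 4.769e-01  8.790e-01 -1.000e-04]
 [-2.000e-04 -0.000e+00 -1.000e+00]]
[303.08689325 336.61481693]
[302.76210071 323.36119828]
[297.4425994  329.57013141]
[297.41392411 343.1907172 ]
```

View pics/w2c.png

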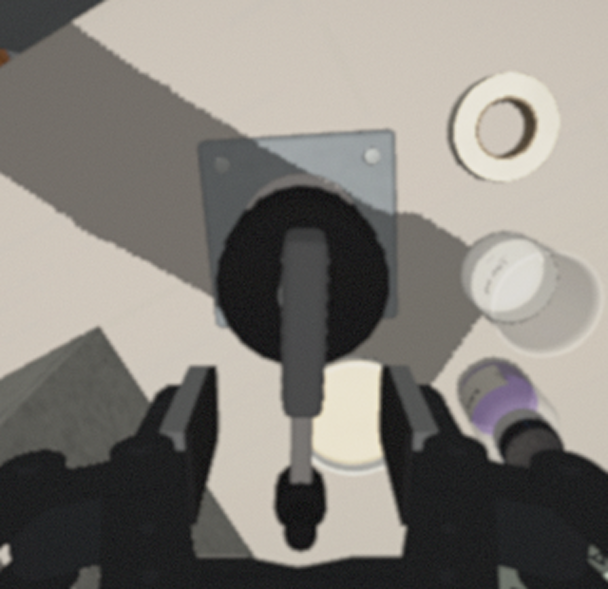

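The bar is vertical in the picture from (304,230) to (302,415), centred between the fingertips at (217,375) and (383,375). Down now, then grip gently.

Emit:
{"fn": "send_rows", "kwargs": {
  "motion": [
    [[0,0,0],[0.0035,0,0.015],0],
    [[0,0,0],[0.0035,0,0.03],0],
    [[0,0,0],[0.0035,0,0.045],0],
    [[0,0,0],[0.0035,0,0.057],0],
    [[0,0,0],[0.0035,0,0.064],0],
    [[0,0,0],[0.0035,0,0.064],0],
    [[0,0,0],[0.0035,0,0.064],0]
  ]
}}

```text
t: 2.92
eef_pos: [0.495, 0.2147, 0.24]
tool_rot: [-0.77, -3.046, 0.0]
contact_force: [-0.2, 0.4, 1.1]
width: 0.0429
grip_force: 0.0
```

Emit:
{"fn": "send_rows", "kwargs": {
  "motion": [
    [[0,0,0],[0,0,0],-0.3],
    [[0,0,0],[0,0,0],-0.5],
    [[0,0,0],[0,0,0],-0.6],
    [[0,0,0],[0,0,0],-0.7],
    [[0,0,0],[0,0,0],-0.8],
    [[0,0,0],[0,0,0],-0.9],
    [[0,0,0],[0,0,0],-1],
    [[0,0,0],[0,0,0],-1],
    [[0,0,0],[0,0,0],-1]
  ],
  "squeeze": 30
}}

```text
t: 3.67
eef_pos: [0.4953, 0.2152, 0.2405]
tool_rot: [0.769, 3.045, 0.002]
contact_force: [2.4, 4.5, 5.7]
width: 0.0137
grip_force: 30.1
```

```bash
cat > st.py <<'E'
from h import *
np.set_printoptions(precision=4,suppress=True)
s=sensors.state();m=R.from_rotvec(s['tool_rot']).as_matrix()
print('t',round(s['t'],2),s['eef_pos'],'xdir',np.degrees(np.arctan2(m[1,0],m[0,0])).round(2),'tilt',m[2].round(4),'F',s['contact_force'],'Ftool',m.T@s['contact_force'],'M',s['wrist_torque'],'w',s['width'],s['grip_force'])
E
python3 st.py
```

```text
t 3.67 [0.4953 0.2152 0.2405] xdir 151.66 tilt [-0.0008  0.0016 -1.    ] F [2.434  4.5462 5.6859] Ftool [ 0.0111  5.1656 -5.6778] M [ 1.0877 -0.6289 -0.0164] w 0.01370180320619243 30.106887817382812
```

Emit:
{"fn": "send_rows", "kwargs": {
  "motion": [
    [[0,0,0],[0,0.0007,-0.001],-1],
    [[0,0,0],[0,0.0007,-0.002],-1],
    [[0,0,0],[0,0.0007,-0.003],-1],
    [[0,0,0],[0,0.0007,-0.003],-1]
  ]
}}

```text
t: 4.0
eef_pos: [0.4952, 0.2154, 0.2428]
tool_rot: [-0.769, -3.046, -0.0]
contact_force: [3.5, 4.5, -2.7]
width: 0.0133
grip_force: 29.8
```

```bash
python3 st.py
```

```text
t 4.0 [0.4952 0.2154 0.2428] xdir 151.66 tilt [ 0.0001  0.0001 -1.    ] F [ 3.5106  4.4725 -2.6759] Ftool [-0.9672  5.6027  2.6763] M [ 1.0713 -0.8419 -0.0236] w 0.013297149611493636 29.750169217586517
```

Emit:
{"fn": "send_rows", "kwargs": {
  "motion": [
    [[0,0,-0.06],[0,0,0],-1],
    [[0,0,-0.12],[0,0,0],-1],
    [[0,0,-0.18],[0,0,0],-1],
    [[0,0,-0.24],[0,0,0],-1],
    [[0,0,-0.3],[0,0,0],-1],
    [[0,0,-0.3],[0,0,0],-1]
  ]
}}

```text
t: 4.5
eef_pos: [0.4953, 0.2154, 0.2428]
tool_rot: [-0.401, -3.116, -0.001]
contact_force: [3.2, 3.3, -2.7]
width: 0.0138
grip_force: 29.4
```

```bash
python3 st.py
```

```text
t 4.5 [0.4953 0.2154 0.2428] xdir 165.34 tilt [ 0.      0.0003 -1.    ] F [ 3.222   3.2635 -2.6901] Ftool [-2.2913  3.9717  2.6913] M [ 1.1736 -0.8297  0.0135] w 0.013770267583951579 29.435693621635437
```

Emit:
{"fn": "send_rows", "kwargs": {
  "motion": [
    [[0,0,-0.08],[0,0.0005,0],-1],
    [[0,0,-0.16],[0,0.0005,0],-1],
    [[0,0,-0.24],[0,0.0005,0],-1],
    [[0,0,-0.32],[0,0.0005,0],-1],
    [[0,0,-0.4],[0,0.0005,0],-1],
    [[0,0,-0.48],[0,0.0005,0],-1],
    [[0,0,-0.56],[0,0.0005,0],-1],
    [[0,0,-0.6],[0,0.0005,0],-1],
    [[0,0,-0.6],[0,0.0005,0],-1]
  ]
}}

```text
t: 5.25
eef_pos: [0.4954, 0.2158, 0.2427]
tool_rot: [0.336, -3.124, -0.0]
contact_force: [3.7, 4.6, -3.5]
width: 0.0133
grip_force: 29.3
```

```bash
python3 st.py
```

```text
t 5.25 [0.4954 0.2158 0.2427] xdir -167.71 tilt [ 0.      0.0002 -1.    ] F [ 3.7229  4.6034 -3.4983] Ftool [-4.6175  3.7048  3.4989] M [ 1.009  -0.911   0.0271] w 0.01325503939057003 29.338455498218536
```

Emit:
{"fn": "send_rows", "kwargs": {
  "motion": [
    [[0,0,-0.07],[0,0,0],-1],
    [[0,0,-0.14],[0,0,0],-1],
    [[0,0,-0.2],[0,0,0],-1],
    [[0,0,-0.25],[0,0,0],-1],
    [[0,0,-0.28],[0,0,0],-1],
    [[0,0,-0.28],[0,0,0],-1]
  ]
}}

```text
t: 5.75
eef_pos: [0.4954, 0.2159, 0.2427]
tool_rot: [0.676, -3.068, -0.0]
contact_force: [3.5, 3.8, -3.2]
width: 0.0138
grip_force: 29.3
```

```bash
python3 st.py
```

```text
t 5.75 [0.4954 0.2159 0.2427] xdir -155.14 tilt [-0.      0.0003 -1.    ] F [ 3.4592  3.7579 -3.2462] Ftool [-4.7182  1.9548  3.247 ] M [ 1.1133 -0.8095  0.0253] w 0.0137714707968005 29.334737062454224
```

Emit:
{"fn": "send_rows", "kwargs": {
  "motion": [
    [[0,0,0],[0,0,-0.002],-1],
    [[0,0,0],[0,0,-0.005],-1],
    [[0,0,0],[0,0,-0.008],-1],
    [[0,0,0],[0,0,-0.011],-1],
    [[0,0,0],[0,0,-0.014],-1],
    [[0,0,0],[0,0,-0.017],-1],
    [[0,0,0],[0,0,-0.02],-1],
    [[0,0,0],[0,0,-0.02],-1]
  ],
  "squeeze": 22
}}

```text
t: 6.42
eef_pos: [0.4954, 0.2159, 0.2631]
tool_rot: [-0.674, 3.068, 0.0]
contact_force: [2.9, 4.7, -2.8]
width: 0.0135
grip_force: 29.3
```

```bash
python3 st.py
```

```text
t 6.42 [0.4954 0.2159 0.2631] xdir -155.24 tilt [-0.0001  0.0002 -1.    ] F [ 2.8921  4.6516 -2.8036] Ftool [-4.5743  3.012   2.8046] M [ 1.0752 -0.5241  0.1047] w 0.013454043451579594 29.33136910200119
```

Emit:
{"fn": "send_rows", "kwargs": {
  "motion": [
    [[0,0,0],[0,0,-0.003],-1],
    [[0,0,0],[0,0,-0.006],-1],
    [[0,0,0],[0,0,-0.009],-1],
    [[0,0,0],[0,0,-0.012],-1],
    [[0,0,0],[0,0,-0.015],-1],
    [[0,0,0],[0,0,-0.018],-1],
    [[0,0,0],[0,0,-0.021],-1],
    [[0,0,0],[0,0,-0.021],-1]
  ]
}}

```text
t: 7.08
eef_pos: [0.4953, 0.2159, 0.284]
tool_rot: [-0.674, 3.068, 0.0]
contact_force: [2.1, 4.4, -2.0]
width: 0.0136
grip_force: 29.3
```

```bash
python3 st.py
python3 - <<'E'
from h import *
a=snap('scene','s3')[110:270,265:375];b=snap('side','d3')[90:230,240:330]
c=np.zeros((560,800,3),np.uint8);c[:560,:385]=cv2.resize(a,(385,560),interpolation=2);c[:560,390:750]=cv2.resize(b,(360,560),interpolation=2)
cv2.imwrite('pics/c3.png',c[:,:,::-1])
E
```

```text
t 7.08 [0.4953 0.2159 0.284 ] xdir -155.24 tilt [-0.0001  0.0002 -1.    ] F [ 2.0649  4.4025 -2.0363] Ftool [-3.7188  3.1324  2.0372] M [ 1.033  -0.5476  0.0109] w 0.013625850973972354 29.318681359291077
```

View pics/c3.png

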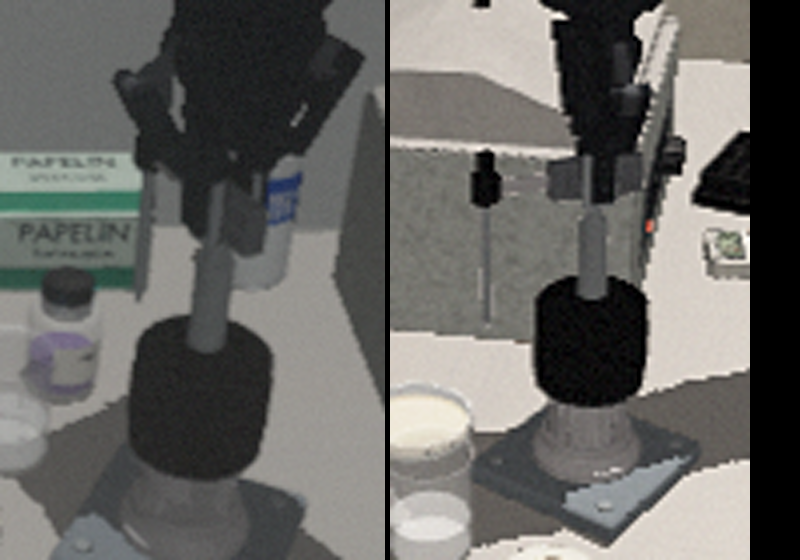

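The stem now stands well out of the collar (left crop (210,300), right crop (593,250)) and the bar is still between the pads. Next I feel for the stop in small steps.

Emit:
{"fn": "send_rows", "kwargs": {
  "motion": [
    [[0,0,0],[0,0,-0.001],-1],
    [[0,0,0],[0,0,-0.002],-1],
    [[0,0,0],[0,0,-0.002],-1]
  ]
}}

```text
t: 7.43
eef_pos: [0.4953, 0.2159, 0.2857]
tool_rot: [0.673, -3.068, -0.0]
contact_force: [2.5, 4.3, -2.1]
width: 0.0135
grip_force: 29.2
```

```bash
python3 st.py
```

```text
t 7.43 [0.4953 0.2159 0.2857] xdir -155.24 tilt [ 0.0002  0.0003 -1.    ] F [ 2.5171  4.3041 -2.1489] Ftool [-4.0889  2.8536  2.1487] M [ 1.0431 -0.7111 -0.0256] w 0.013547685775654404 29.245367646217346
```

Emit:
{"fn": "send_rows", "kwargs": {
  "motion": [
    [[0,0,0],[0,0,-0.0008],-1],
    [[0,0,0],[0,0,-0.0015],-1],
    [[0,0,0],[0,0,-0.0015],-1]
  ]
}}

```text
t: 7.68
eef_pos: [0.4953, 0.2159, 0.2871]
tool_rot: [0.673, -3.068, -0.0]
contact_force: [3.1, 4.5, -3.0]
width: 0.0132
grip_force: 29.1
```

Emit:
{"fn": "send_rows", "kwargs": {
  "motion": [
    [[0,0,0],[0,0,-0.0008],-1],
    [[0,0,0],[0,0,-0.0015],-1],
    [[0,0,0],[0,0,-0.0015],-1]
  ]
}}

```text
t: 7.93
eef_pos: [0.4953, 0.2159, 0.2886]
tool_rot: [0.674, -3.068, -0.0]
contact_force: [2.7, 5.0, -4.0]
width: 0.0137
grip_force: 29.1
```

Emit:
{"fn": "send_rows", "kwargs": {
  "motion": [
    [[0,0,0],[0,0,-0.0005],-1],
    [[0,0,0],[0,0,-0.001],-1],
    [[0,0,0],[0,0,-0.001],-1]
  ]
}}

```text
t: 8.18
eef_pos: [0.4953, 0.2159, 0.2896]
tool_rot: [0.673, -3.068, -0.0]
contact_force: [3.4, 4.3, -3.5]
width: 0.0135
grip_force: 29.0
```

Emit:
{"fn": "send_rows", "kwargs": {
  "motion": [
    [[0,0,0],[0,0,-0.0008],-1],
    [[0,0,0],[0,0,-0.0015],-1],
    [[0,0,0],[0,0,-0.0015],-1]
  ]
}}

```text
t: 8.43
eef_pos: [0.4953, 0.2159, 0.2911]
tool_rot: [0.674, -3.068, -0.0]
contact_force: [2.5, 3.8, -3.9]
width: 0.0134
grip_force: 29.1
```

Emit:
{"fn": "send_rows", "kwargs": {
  "motion": [
    [[0,0,0],[0,0,-0.0008],-1],
    [[0,0,0],[0,0,-0.0015],-1],
    [[0,0,0],[0,0,-0.0015],-1]
  ]
}}

```text
t: 8.68
eef_pos: [0.4953, 0.2159, 0.2926]
tool_rot: [0.673, -3.068, -0.0]
contact_force: [3.4, 3.8, -3.8]
width: 0.0135
grip_force: 29.1
```

Emit:
{"fn": "send_rows", "kwargs": {
  "motion": [
    [[0,0,0],[0,0,-0.0008],-1],
    [[0,0,0],[0,0,-0.0015],-1],
    [[0,0,0],[0,0,-0.0015],-1]
  ]
}}

```text
t: 8.93
eef_pos: [0.4951, 0.2158, 0.2937]
tool_rot: [0.673, -3.067, -0.0]
contact_force: [4.2, 5.0, -9.6]
width: 0.0135
grip_force: 28.3
```

Emit:
{"fn": "send_rows", "kwargs": {
  "motion": [
    [[0,0,0],[0,0,-0.0005],-1],
    [[0,0,0],[0,0,-0.0005],-1]
  ]
}}

```text
t: 9.1
eef_pos: [0.4949, 0.2157, 0.2938]
tool_rot: [0.673, -3.067, -0.0]
contact_force: [4.3, 6.5, -12.6]
width: 0.0137
grip_force: 27.7
```

Emit:
{"fn": "send_rows", "kwargs": {
  "motion": [
    [[0,0,0],[0,0,0.001],-1],
    [[0,0,0],[0,0,0.002],-1],
    [[0,0,0],[0,0,0.0028],-1],
    [[0,0,0],[0,0,0.0028],-1],
    [[0,0,0],[0,0,0.0028],-1]
  ]
}}

```text
t: 9.52
eef_pos: [0.4951, 0.2158, 0.2917]
tool_rot: [0.673, -3.068, -0.0]
contact_force: [2.4, 4.9, -5.7]
width: 0.0135
grip_force: 28.9
```

```bash
python3 st.py
```

```text
t 9.52 [0.4951 0.2158 0.2917] xdir -155.24 tilt [ 0.0008  0.0002 -1.    ] F [ 2.3966  4.9111 -5.706 ] Ftool [-4.2376  3.4548  5.7033] M [ 1.1311 -0.4986 -0.0419] w 0.013543176096698003 28.8519287109375
```

Emit:
{"fn": "send_rows", "kwargs": {
  "motion": [
    [[0,0,0.04],[0,0,0],-1],
    [[0,0,0.08],[0,0,0],-1],
    [[0,0,0.11],[0,0,0],-1],
    [[0,0,0.11],[0,0,0],-1]
  ]
}}

```text
t: 9.85
eef_pos: [0.4951, 0.2158, 0.2917]
tool_rot: [0.538, -3.094, 0.0]
contact_force: [2.9, 4.4, -5.4]
width: 0.0138
grip_force: 28.9
```

```bash
python3 st.py
```

```text
t 9.85 [0.4951 0.2158 0.2917] xdir -160.29 tilt [ 0.0008  0.0001 -1.    ] F [ 2.9121  4.3972 -5.4362] Ftool [-4.2288  3.1566  5.4333] M [ 1.0436 -0.4788 -0.0533] w 0.013839440890327173 28.90167385339737
```

Emit:
{"fn": "send_rows", "kwargs": {
  "motion": [
    [[0,0,0.04],[0,0,0],-1],
    [[0,0,0.08],[0,0,0],-1],
    [[0,0,0.11],[0,0,0],-1],
    [[0,0,0.11],[0,0,0],-1]
  ]
}}

```text
t: 10.18
eef_pos: [0.4951, 0.2158, 0.2918]
tool_rot: [0.404, -3.115, 0.0]
contact_force: [2.6, 4.9, -6.0]
width: 0.0136
grip_force: 28.9
```

```bash
python3 st.py
```

```text
t 10.18 [0.4951 0.2158 0.2918] xdir -165.24 tilt [ 0.0008  0.0001 -1.    ] F [ 2.5652  4.9294 -6.0318] Ftool [-3.7412  4.1127  6.0292] M [ 1.1218 -0.4725 -0.0447] w 0.01360047359007219 28.925144970417023
```

Emit:
{"fn": "send_rows", "kwargs": {
  "motion": [
    [[0,0,0.06],[0,0,0],-1],
    [[0,0,0.12],[0,0,0],-1],
    [[0,0,0.18],[0,0,0],-1],
    [[0,0,0.24],[0,0,0],-1],
    [[0,0,0.3],[0,0,0],-1],
    [[0,0,0.3],[0,0,0],-1]
  ]
}}

```text
t: 10.68
eef_pos: [0.4951, 0.2158, 0.2918]
tool_rot: [0.033, -3.141, 0.0]
contact_force: [3.1, 4.5, -6.3]
width: 0.0137
grip_force: 29.0
```

```bash
python3 st.py
```

```text
t 10.68 [0.4951 0.2158 0.2918] xdir -178.79 tilt [ 0.0007 -0.0002 -1.    ] F [ 3.138   4.4817 -6.3174] Ftool [-3.2368  4.4152  6.3143] M [ 1.0536 -0.3596 -0.0649] w 0.013659560831440012 28.950798511505127
```

Emit:
{"fn": "send_rows", "kwargs": {
  "motion": [
    [[0,0,0.07],[0,0,0],-1],
    [[0,0,0.14],[0,0,0],-1],
    [[0,0,0.21],[0,0,0],-1],
    [[0,0,0.28],[0,0,0],-1],
    [[0,0,0.35],[0,0,0],-1],
    [[0,0,0.42],[0,0,0],-1],
    [[0,0,0.48],[0,0,0],-1],
    [[0,0,0.54],[0,0,0],-1],
    [[0,0,0.58],[0,0,0],-1],
    [[0,0,0.58],[0,0,0],-1]
  ]
}}

```text
t: 11.52
eef_pos: [0.4952, 0.2158, 0.2918]
tool_rot: [-0.673, -3.068, 0.001]
contact_force: [2.0, 4.4, -4.7]
width: 0.0133
grip_force: 29.0
```

```bash
python3 st.py
```

```text
t 11.52 [0.4952 0.2158 0.2918] xdir 155.25 tilt [ 0.0006 -0.0005 -1.    ] F [ 2.0006  4.3504 -4.7484] Ftool [0.0021 4.7906 4.7461] M [ 1.0442 -0.2916 -0.0545] w 0.013311220369792365 28.982615768909454
```

Turned back about 50°. Now lower it onto the ledge.

Emit:
{"fn": "send_rows", "kwargs": {
  "motion": [
    [[0,0,0],[0,0,0.0008],-1],
    [[0,0,0],[0,0,0.0016],-1],
    [[0,0,0],[0,0,0.0022],-1],
    [[0,0,0],[0,0,0.0025],-1],
    [[0,0,0],[0,0,0.0025],-1]
  ]
}}

```text
t: 11.93
eef_pos: [0.4953, 0.2158, 0.2895]
tool_rot: [-0.672, -3.068, 0.0]
contact_force: [0.2, 4.3, -3.7]
width: 0.0133
grip_force: 29.1
```

Emit:
{"fn": "send_rows", "kwargs": {
  "motion": [
    [[0,0,0],[0,0,0.0004],-1],
    [[0,0,0],[0,0,0.0008],-1],
    [[0,0,0],[0,0,0.0008],-1]
  ]
}}

```text
t: 12.18
eef_pos: [0.4955, 0.2158, 0.289]
tool_rot: [0.673, 3.068, 0.0]
contact_force: [0.2, 2.4, 1.2]
width: 0.0137
grip_force: 30.0
```

Emit:
{"fn": "send_rows", "kwargs": {
  "motion": [
    [[0,0,0],[0,0,0.0005],-1],
    [[0,0,0],[0,0,0.0005],-1]
  ]
}}

```text
t: 12.35
eef_pos: [0.4957, 0.2158, 0.2889]
tool_rot: [0.673, 3.068, 0.001]
contact_force: [0.7, 3.1, 5.9]
width: 0.014
grip_force: 30.7
```

The ledge carries it. Release and check.

Emit:
{"fn": "send_rows", "kwargs": {
  "motion": [
    [[0,0,0],[0,0,-0.0006],-1],
    [[0,0,0],[0,0,-0.0006],-0.6],
    [[0,0,0],[0,0,-0.0006],-0.3],
    [[0,0,0],[0,0,-0.0006],0],
    [[0,0,0],[0,0,-0.0006],0],
    [[0,0,0],[0,0,-0.0006],0],
    [[0,0,0],[0,0,-0.0006],0]
  ]
}}

```text
t: 12.93
eef_pos: [0.4953, 0.2157, 0.2888]
tool_rot: [-0.673, -3.068, 0.0]
contact_force: [0.2, 0.4, -0.4]
width: 0.0427
grip_force: 0.0
```

Emit:
{"fn": "send_rows", "kwargs": {
  "motion": [
    [[0,0,0],[0,0,-0.01],0],
    [[0,0,0],[0,0,-0.025],0],
    [[0,0,0],[0,0,-0.045],0],
    [[0,0,0],[0,0,-0.07],0],
    [[0,0,0],[0,0,-0.09],0],
    [[0,0,0],[0,0,-0.09],0],
    [[0,0,0],[0,0,-0.09],0]
  ]
}}

```text
t: 13.52
eef_pos: [0.4956, 0.2159, 0.3804]
tool_rot: [0.673, 3.067, 0.002]
contact_force: [-0.6, 0.8, -0.3]
width: 0.0431
grip_force: 0.0
```

```bash
python3 st.py
python3 - <<'E'
from h import *
s=sensors.state()
a=snap('scene','s4')[110:270,265:375];b=snap('side','d4')[90:230,240:330];w=snap('wrist','w4')[40:350,100:420]
c=np.zeros((560,800,3),np.uint8);c[:400,:275]=cv2.resize(a,(275,400),interpolation=2);c[:400,280:537]=cv2.resize(b,(257,400),interpolation=2);c[:252,540:800]=cv2.resize(w,(260,252),interpolation=2)
cv2.imwrite('pics/c4.png',c[:,:,::-1])
E
```

```text
t 13.52 [0.4956 0.2159 0.3804] xdir 155.25 tilt [-0.0016  0.0015 -1.    ] F [-0.5518  0.8282 -0.2978] Ftool [0.8484 0.5206 0.2973] M [-0.0435 -0.0021  0.0806] w 0.043136265078359874 0.0
```

View pics/c4.png

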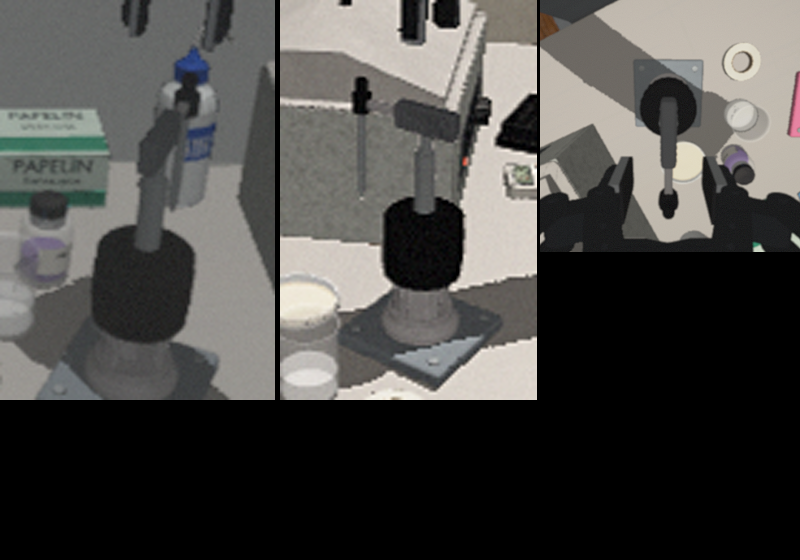

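The section stays up with the gripper clear: bar at (160,140) in the scene crop and (428,120) in the side crop. In the wrist view the bar lies square with the plate, so it is in the locked range. Handing in.

```bash
python3 -c "
from h import *
print(tri((329,166),(291,132)));print(job.sign_off())"
```

```text
(array([0.49544036, 0.21454989, 0.23213114]), np.float64(0.0013551965349984983))
the job is handed in; nothing more can be done
None
```

The job is handed in: the stand was unlocked, drawn up about 53 mm to the felt stop and turned back, and it stayed up locked about 49 mm out after I let go. Peak wrist force I read was about 15 N, so the lock pin was not forced.

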